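# Lay the clay roller down in the tool chest and shut the lid

## Task

Pack up the potter's tool chest by pushing only. First, with the lid still open, push the standing clay roller over lengthwise so that it lies down inside the chest; then push the lid over until it is fully shut on top. Do not lift the roller or the steel disc, and leave the bowl, the mug and the glaze jar where they stand.

Things in the scene. Friction and masses are not known exactly. Their poses are not given: they have to be found in the camera images.
- chest: Open plywood tool chest fixed to the bench, 142 mm (its x) by 252 mm (its y, the long way) by 75 mm high; walls and floor 6 mm thick, so the inside is 130 by 240 mm and the inner floor 6 mm above the bench. Origin: centre of its underside, on the bench. Its +x axis points to the long side where the lid is hinged, z up.
- lid (a joint): Hinge of the lid, rad: 0 = shut, flat on the rim; about 1.57 = standing upright; larger = leaning outward, away from the chest. It starts open at 1.65 to 2.0. The hinge is stiff: the lid stays wherever it is left, and must be pushed all the way down (a few newtons at its free edge). It has no knob.
- lid_hinge (a point): Point on the hinge line of the lid, at the middle of the chest's long side, on the rim (about 75 mm above the bench). The hinge line runs along the chest's y.
- lid_edge (a point): Point on the outer face (upper face when shut) of the plywood lid near its free edge, at the middle of its length. The lid is 142 mm from hinge to free edge, 252 mm long, 8 mm thick; this point moves with it.
- roller_mid (a point): Centre (half-way up) of the wooden clay roller, 175 mm long: a barrel 44 mm across, 125 mm long, then a narrow neck and a round grip 26 mm across. Its z axis runs to the grip. It starts upright, grip up, on the chest's inner floor, about 78 mm from the chest's middle towards either end; top 181 mm above the bench. 130 to 250 g. There is room to lie only towards the chest's other end.
- rib_mid (a point): Centre of a loose flat steel disc (a scraping rib), 60 mm across, 4 mm thick, lying on the chest floor near the other end. The roller may lie on it.
- bowl: Terracotta bowl, 120 mm across, 60 mm high, standing on the bench; bystander. Origin: centre of its underside.
- mug: White mug, 80 mm across, 90 mm high, with a handle; bystander. Origin: centre of its underside.
- glaze: White glaze jar, 70 mm across, 90 mm high; bystander. Origin: centre of its underside.
There are look-alikes about, which are no part of the job. What is shaped like the part that bears roller_mid but turquoise or yellow is not meant.

How it is judged:
By the outcome, as a careful person would: the job done as asked, in the order asked, and still so for the second after the job is handed in, with the robot touching nothing.
It also fails if it takes over 48 s, if anything falls off the work surface, if the arm or the gripper's body presses on something with over 40 N, if the wrist force passes 120 N, or if a joint passes its speed limit or range.

## Robot

A 6-joint arm with a two-finger parallel gripper is mounted at the origin on the work surface. World frame = base frame: x ahead of the robot, y to its left, z up, the work surface at z = 0. Lengths are in m, angles in rad, forces in N, time in s.
With the tool pointing down it reaches from about 0.4 to 0.925 m from the base axis. Payload 12.5 kg.
Tool frame: the origin (TCP) lies at the very end of the fingers, on their centre line; the grasp point (between the pads) lies 19 mm behind it; z points along the fingers, y is the line along which they close (so a half turn about z gives the same grasp; the last joint's range is limited). The gripper opens to 95 mm and grips with 3 to 60 N. Pads are 20 mm wide; open, the fingers measure 119 mm over their backs; the gripper's body (75 mm by 180 mm) begins 59 mm behind the grasp point.
Start: joints at [-1.385, 0.491, 1.559, -0, 1.092, -0.106], TCP at [0.18, -0.599, 0.215] pointing down, gripper open.
Joint ranges: [-3.1, 3.1], [-0.84, 2.19], [0.05, 2.79], [-1.13, 4.28], [0.06, 2.93], [-2.69, 2.69]. Speed limits (rad/s): [2.22, 2.22, 2.79, 3.14, 3.14, 3.14].

## Interface

Orientations are given as a rotation vector (axis times angle).
In Python, from plant import r gives the robot as it stands.
- The arm moves only by the shell command python3 -m inch 'ROWS'. ROWS is JSON, a list of rows, each a list of 3 entries, a list of its own where there are three numbers: the finger opening in m, from 0 to 0.0951, then the shift along the tool's x, y, z in m, then the turn about the tool's z in degrees. In form: [[fingers, [tx, ty, tz], turn], ...]. A call has 1 to 8 rows; each row shifts and turns the commanded pose from where the row before left it, along the tool's axes as they then stand; what a row does not reach is not made up. A row lasts 1/8 s, in which the tool goes at most 62.5 mm and 10.7 degrees, less where a joint would pass 70% of its speed; a pose out of reach is approached as far as the arm can. A call with a gripper value outside its range is refused whole. The fingers move at their own pace and stop on an object; the grip force is fixed at half the most. Time passes only in rows, so rows that do not move let the fingers close. It gives the time, the measured TCP pose, the force, the opening and the grip force at its end, in the units of the state.
- r.get_obs(): the state, without advancing time (a new reading comes with each control period).
- r.snapshot(name): name is "side" or "top"; returns the picture (420x560x3 uint8, red, green, blue); there is no depth.
- r.get_calibration(name): a dict with "camera_matrix" (3x3 intrinsics, pixels), "origin" and "rotation" of the camera in the world. Camera axes: x right, y down, z forward; pixel columns grow to the right and rows downward; lengths in m; the calibration is good to about 2 mm. A picture is of the moment at which its call begins. get_calibration takes no time and is no camera call.
- r.sign_off(): hands the job in; it is judged then, once.
The state is a dict: "t": time; "q": joint angles; "qd": joint speeds; "joint_torque": joint torques, N m; "tcp_pos": TCP position; "orientation": TCP orientation; "ft_force": force on the tool from outside, world axes, zero at the start; "ft_torque": the same for the moment, N m; "gripper_width": opening from 0.0 (shut) to 1.0 (fully open); "grip_force": force on a finger pad.
Only numpy, scipy, OpenCV 4.12 (cv2) and the standard library are available. Lean on these libraries where they do the work, as an engineer would, in place of code of your own. Each camera call takes 0.05 s, during which the arm holds its last target. There are 200 camera calls.

## Working session

There is one attempt and no reset: what is moved stays moved. The work goes in short steps, Python scripts to look and compute and a shell command to move; the robot and the scene stay as the last step left them, time stands still between calls to the robot, and variables do not carry over. Pictures are saved under pics/ and viewed, at most 10 in all, crops included, and the job is handed in when it is done.

```bash
mkdir -p pics; cat > h.py <<'E'
import numpy as np,cv2
from plant import r
def cal(n):
    c=r.get_calibration(n);return np.array(c["camera_matrix"]),np.array(c["origin"]),np.array(c["rotation"])
def ray(n,u,v):
    K,o,R=cal(n);d=R@np.linalg.solve(K,[u,v,1.]);return o,d/np.linalg.norm(d)
def plane(n,u,v,z):
    o,d=ray(n,u,v);return o+d*(z-o[2])/d[2]
def proj(n,p):
    K,o,R=cal(n);q=K@(R.T@(np.array(p)-o));return q[:2]/q[2]
def tri(a,b):
    o1,d1=ray("side",*a);o2,d2=ray("top",*b)
    s=np.linalg.lstsq(np.c_[d1,-d2],o2-o1,rcond=None)[0]
    p,q=o1+d1*s[0],o2+d2*s[1];return (p+q)/2,np.linalg.norm(p-q)
def snap(n,f):
    im=r.snapshot(n);cv2.imwrite(f,im[:,:,::-1]);return im
E
python3 - <<'E'
from h import *
for n in("side","top"):
    snap(n,f"pics/{n}0.png");K,o,R=cal(n);print(n,K[0,0],o.round(3),R.round(3).tolist())
o=r.get_obs();print(o['t'],o['tcp_pos'],o['orientation'])
E
```

```text
side 404.75915410263684 [0.08  0.846 0.638] [-0.621, 2.412, -1.41]
top 427.3334505490041 [0.414 0.004 1.03 ] [-2.144, 2.106, -0.167]
0.1 [ 0.17978295 -0.59834239  0.21413391] [-3.10721877e+00 -4.56625538e-01  9.14704138e-05]
```

View pics/side0.png

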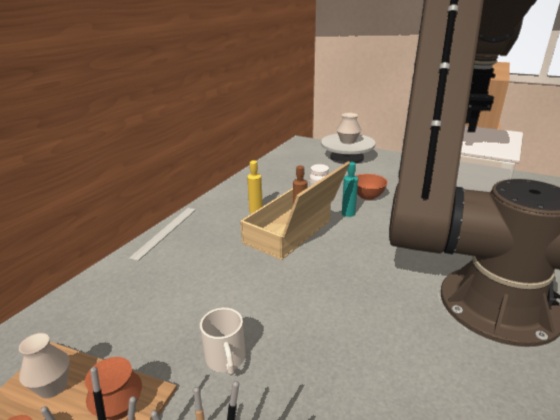

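View pics/top0.png

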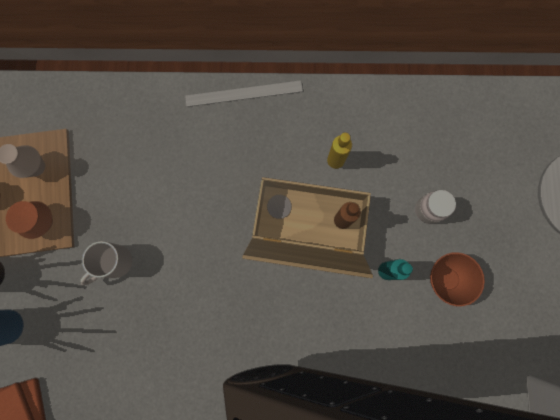

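The side view shows a red-brown roller at (300,185) in the chest. The top view shows it at about (350,210). Look-alikes in the top view are yellow at (340,150) and turquoise at (398,269), both standing outside the chest. The disc is at (280,207) and the lid is hinged on the robot side. I choose the red-brown one and check it in a crop.

```bash
sed -i 's/,np.array(c\["rotation"\])/,cv2.Rodrigues(np.array(c["rotation"],float))[0]/' h.py
python3 - <<'E'
from h import *
im=cv2.imread("pics/top0.png")[170:290,235:415];im=cv2.convertScaleAbs(im,alpha=1.6)
cv2.imwrite("pics/crop.png",cv2.resize(im,None,fx=4.4,fy=4.4,interpolation=cv2.INTER_CUBIC))
im=cv2.imread("pics/side0.png")[155:260,235:375]
cv2.imwrite("pics/crops.png",cv2.resize(im,None,fx=5,fy=5,interpolation=cv2.INTER_CUBIC))
E
```

```text
(no output)
```

View pics/crop.png

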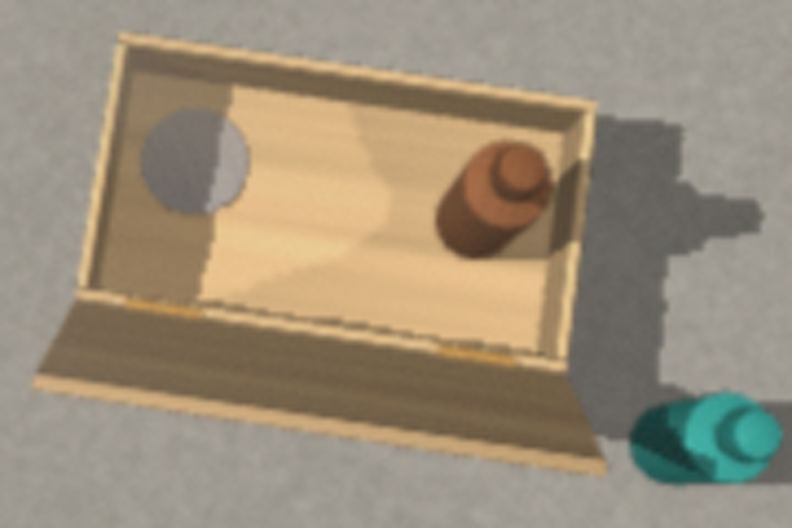

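View pics/crops.png

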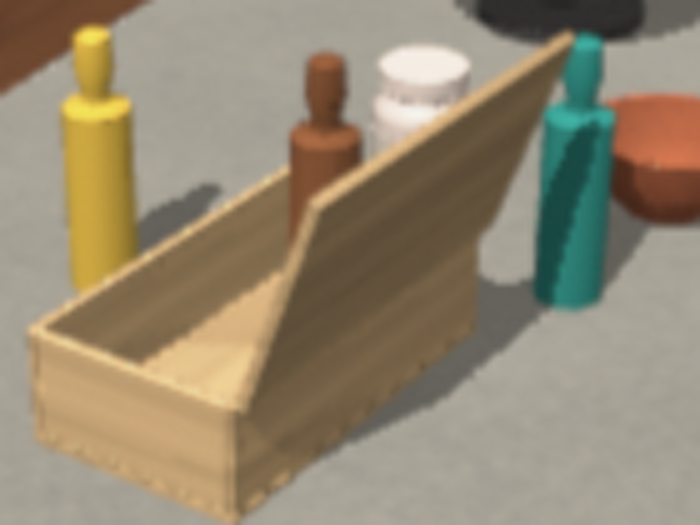

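The crop confirms a red-brown roller, grip up, at the −y end of the chest (top crop (522,165)). The disc is at (195,162), the lid leans toward the robot, and turquoise stands just outside the chest.

```bash
python3 - <<'E'
from h import *
T=lambda u,v:(235+u/4.4,170+v/4.4)
S=lambda u,v:(235+u/5,155+v/5)
c=[plane("top",*T(*p),.075) for p in [(120,35),(596,101),(567,368),(78,295)]]
for p in c:print(p.round(4))
print("sizes",[np.linalg.norm(c[i]-c[(i+1)%4]).round(4) for i in range(4)])
m=np.mean(c,0);ly=(c[0]-c[1]+c[3]-c[2]);ly/=np.linalg.norm(ly);print("mid",m,"long dir",ly,np.degrees(np.arctan2(ly[1],ly[0])))
lx=np.array([ly[1],-ly[0],0]);print("lx",lx)
f=lambda p:((p-m)@lx,(p-m)@ly)
print("grip",plane("top",*T(522,165),.181),f(plane("top",*T(522,165),.181)))
print("grip2 side",plane("side",*S(325,62),.181),f(plane("side",*S(325,62),.181)))
print("disc",f(plane("top",*T(195,162),.01)))
print("lid L",tri(S(315,207),T(35,385)),"R",tri(S(572,35),T(605,472)))
for a,b in((S(315,207),T(35,385)),(S(572,35),T(605,472))):
    p=tri(a,b)[0];print(f(p),p[2])
print("turq",plane("top",*T(752,432),.175),"yellow",plane("top",345,139,.175))
print(cv2.Rodrigues(np.array(r.get_obs()['orientation']))[0].round(3))
E
```

```text
[0.6482 0.0603 0.075 ]
[ 0.617  -0.1869  0.075 ]
[ 0.4791 -0.1698  0.075 ]
[0.5117 0.0783 0.075 ]
sizes [np.float64(0.2491), np.float64(0.1389), np.float64(0.2502), np.float64(0.1377)]
mid [ 0.56398265 -0.05452531  0.075     ] long dir [0.12800098 0.99177404 0.        ] 82.64590811933734
lx [ 0.99177404 -0.12800098  0.        ]
grip [ 0.56399538 -0.13139899  0.181     ] (np.float64(0.009852536897670934), np.float64(-0.07623969913513655))
grip2 side [ 0.55666031 -0.11709216  0.181     ] (np.float64(0.0007465186485857315), np.float64(-0.06298944352207075))
disc (np.float64(0.019052721493242507), np.float64(0.07859196602451664))
lid L (array([0.45963145, 0.08640804, 0.20304235]), np.float64(0.0019006495622540976)) R (array([ 0.42596505, -0.16175369,  0.20503419]), np.float64(0.000526768463173098))
(np.float64(-0.12153241415846042), np.float64(0.12641697417703726)) 0.20304234652680686
(np.float64(-0.12315692668225278), np.float64(-0.12401271549117744)) 0.20503418768350612
turq [ 0.44509234 -0.23398448  0.175     ] yellow [ 0.70974836 -0.11598452  0.175     ]
[[ 0.958  0.288 -0.   ]
 [ 0.288 -0.958  0.001]
 [ 0.    -0.001 -1.   ]]
```

```bash
python3 -m inch '[[0,[0.04,-0.02,-0.04],0],[0,[0.045,-0.025,0],0],[0,[0.045,-0.025,0],0],[0,[0.045,-0.025,0],0],[0,[0.045,-0.025,0],0],[0,[0.045,-0.025,0],0],[0,[0.045,-0.025,0],0],[0,[0.045,-0.025,0],0]]'; python3 -m inch '[[0,[0.045,-0.03,0],0],[0,[0.04,-0.025,0],0],[0,[0.03,0,0],0],[0,[0,0,0],8],[0,[0,0,0],8],[0,[0,0,0],8],[0,[0,0,0],0],[0,[0,0,0],0]]'
```

```text
t: 1.1
tcp_pos: [0.4647, -0.3083, 0.2545]
orientation: [-3.108, -0.457, 0.0]
ft_force: [0.3, -1.0, -0.4]
gripper_width: 0.218
grip_force: 0.0
t: 2.1
tcp_pos: [0.558, -0.2239, 0.2545]
orientation: [-3.136, 0.195, 0.0]
ft_force: [-0.2, 0.3, -0.3]
gripper_width: 0.0
grip_force: 0.0
```

```bash
python3 -m inch '[[0,[-0.008,0,0.04],0],[0,[0,0,0.045],0],[0,[0,0,0.045],0],[0,[0,-0.02,0],0],[0,[0,-0.015,0],0],[0,[0,-0.01,0],0],[0,[0,-0.01,0],0],[0,[0,0,0],0]]'; python3 -m inch '[[0,[0,-0.006,0],0],[0,[0,-0.006,0],0],[0,[0,-0.006,0],0],[0,[0,-0.006,0],0],[0,[0,0,0],0]]'
python3 - <<'E'
from h import *
a=snap("top","pics/a.png");b=snap("side","pics/b.png")
cv2.imwrite("pics/ab.png",cv2.resize(np.hstack([a[150:300,220:420],b[130:280,210:410]])[:,:,::-1],None,fx=2,fy=2,interpolation=cv2.INTER_CUBIC))
E
```

```text
t: 3.1
tcp_pos: [0.5574, -0.1677, 0.1253]
orientation: [3.135, -0.198, 0.002]
ft_force: [1.3, -0.0, -0.2]
gripper_width: 0.003
grip_force: 0.0
t: 3.72
tcp_pos: [0.5602, -0.1442, 0.1247]
orientation: [3.135, -0.199, 0.0]
ft_force: [0.8, -0.2, 1.0]
gripper_width: 0.007
grip_force: 0.3
```

View pics/ab.png

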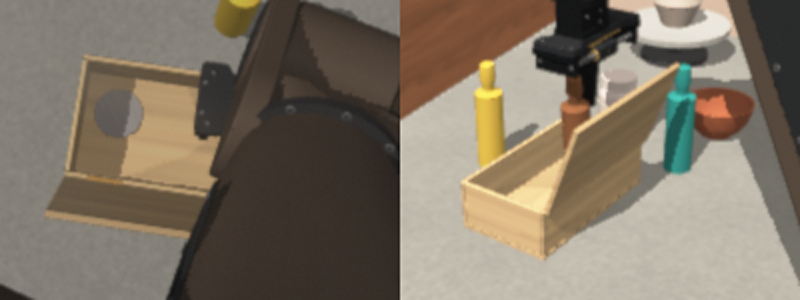

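The roller at side panel (575,120) is starting to tip; fingertips are behind it. I keep pushing.

```bash
python3 -m inch '[[0,[0,-0.007,0],0],[0,[0,-0.007,0],0],[0,[0,-0.007,0],0],[0,[0,-0.007,0],0],[0,[0,-0.007,0],0],[0,[0,-0.007,0],0],[0,[0,0,0],0],[0,[0,0,0],0]]'
python3 -m inch '[[0,[0,0.03,-0.03],0],[0,[0,0.04,-0.04],0],[0,[0,0.04,-0.04],0],[0,[0,0.04,-0.02],0],[0,[0,0.05,0],0],[0,[0,0.05,0],0],[0,[0,0.05,0],0],[0,[0,0.05,0],0]]'
python3 - <<'E'
from h import *
a=snap("top","pics/a2.png");b=snap("side","pics/b2.png")
cv2.imwrite("pics/ab2.png",cv2.resize(np.hstack([a[150:300,220:420],b[130:280,210:410]])[:,:,::-1],None,fx=2,fy=2,interpolation=cv2.INTER_CUBIC))
E
```

```text
t: 4.82
tcp_pos: [0.5655, -0.103, 0.1246]
orientation: [3.135, -0.199, 0.0]
ft_force: [-0.2, -0.5, -0.2]
gripper_width: 0.003
grip_force: 0.0
t: 5.82
tcp_pos: [0.5204, -0.452, 0.2546]
orientation: [3.135, -0.2, 0.0]
ft_force: [0.7, 0.7, 0.4]
gripper_width: 0.0
grip_force: 0.0
```

View pics/ab2.png

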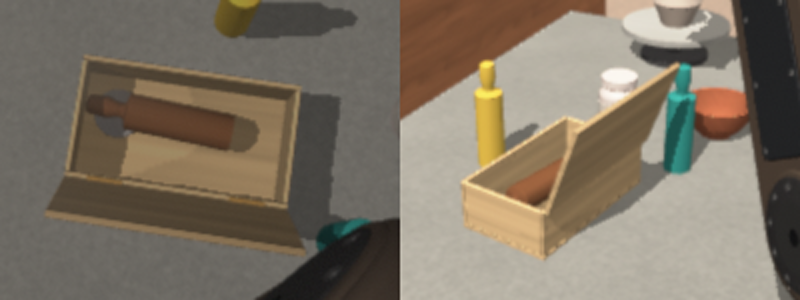

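The roller lies flat inside, below the rim, grip at (100,103) and barrel to (235,130) in the top panel. Next I go round to the robot side of the lid.

```bash
python3 -m inch '[[0,[-0.03,-0.045,0],0],[0,[-0.03,-0.05,0],0],[0,[-0.03,-0.05,0],0],[0,[-0.03,-0.05,0],0],[0,[-0.02,-0.05,0],0],[0,[-0.017,-0.05,0],0],[0,[0,-0.05,0],0],[0,[0,-0.05,0],0]]'; python3 -m inch '[[0,[0,0,0],0],[0,[0,0,0],0]]'
```

```text
t: 6.92
tcp_pos: [0.415, -0.0367, 0.255]
orientation: [3.135, -0.2, 0.002]
ft_force: [0.2, -1.2, 0.6]
gripper_width: 0.006
grip_force: 0.0
t: 7.18
tcp_pos: [0.4153, -0.0384, 0.2547]
orientation: [3.135, -0.198, 0.0]
ft_force: [-0.5, -0.9, -0.3]
gripper_width: -0.0
grip_force: 0.0
```

```bash
python3 -m inch '[[0,[0,0,0.045],0],[0,[0,0,0.045],0],[0,[0.01,0,0],0],[0,[0.01,0,0],0],[0,[0.01,0,0],0],[0,[0.01,0,0],0]]'; python3 -m inch '[[0,[0.015,0,0],0],[0,[0.015,0,0],0],[0,[0.015,0,0],0],[0,[0.015,0,0],0]]'; python3 -m inch '[[0,[0.015,0,0],0],[0,[0.015,0,0],0],[0,[0,0,0],0]]'
```

```text
t: 7.92
tcp_pos: [0.4562, -0.0437, 0.1657]
orientation: [3.135, -0.2, 0.003]
ft_force: [-3.8, -0.1, 2.0]
gripper_width: 0.002
grip_force: 1.6
t: 8.43
tcp_pos: [0.5153, -0.0511, 0.1642]
orientation: [-3.135, 0.199, 0.002]
ft_force: [-2.6, 0.8, -0.1]
gripper_width: 0.006
grip_force: 1.4
t: 8.8
tcp_pos: [0.5458, -0.0551, 0.1646]
orientation: [3.135, -0.199, 0.003]
ft_force: [-0.4, 0.2, -0.5]
gripper_width: 0.004
grip_force: 0.0
```

```bash
python3 -m inch '[[0,[0.011,0,0.007],0],[0,[0.010,0,0.008],0],[0,[0.008,0,0.012],0],[0,[0.008,0,0.013],0],[0,[0.004,0,0.013],0]]'; python3 -m inch '[[0,[0.004,0,0.013],0],[0,[0,0,0.008],0],[0,[0,0,0.004],0],[0,[0,0,0],0]]'
```

```text
t: 9.43
tcp_pos: [0.5857, -0.0602, 0.1105]
orientation: [3.135, -0.199, 0.001]
ft_force: [1.2, -1.2, 1.8]
gripper_width: 0.005
grip_force: 0.7
t: 9.93
tcp_pos: [0.5886, -0.0605, 0.0864]
orientation: [-3.135, 0.199, 0.001]
ft_force: [-0.1, 0.9, -0.3]
gripper_width: 0.004
grip_force: 0.0
```

Tip z is 0.086 and the shut lid top is about 0.083, so I press further until force builds.

```bash
python3 -m inch '[[0,[0.005,0,0.002],0],[0,[0.005,0,0.001],0],[0,[0.005,0,0.001],0],[0,[0,0,0],0]]'; python3 -m inch '[[0,[0,0,0.001],0],[0,[0,0,0],0]]'
```

```text
t: 10.42
tcp_pos: [0.6016, -0.0622, 0.0836]
orientation: [-3.135, 0.199, 0.009]
ft_force: [-15.6, 0.2, 18.9]
gripper_width: 0.004
grip_force: 10.0
t: 10.68
tcp_pos: [0.6017, -0.0622, 0.0836]
orientation: [-3.135, 0.199, 0.007]
ft_force: [-20.5, 0.8, 29.1]
gripper_width: 0.0
grip_force: 14.6
```

```bash
python3 -m inch '[[0,[0,0,-0.01],0],[0,[0,0,-0.04],0],[0,[0,0,-0.05],0],[0,[-0.01,0.05,-0.05],0],[0,[-0.01,0.06,0],0],[0,[-0.01,0.06,0],0],[0,[0,0.06,0],0],[0,[0,0.06,0],0]]'; python3 -m inch '[[0,[0,0.06,0],0],[0,[0,0.05,0],0],[0,[0,0.0,0],0]]'
python3 - <<'E'
from h import *
a=snap("top","pics/a3.png");b=snap("side","pics/b3.png")
cv2.imwrite("pics/ab3.png",cv2.resize(np.hstack([a[120:320,70:490],b[130:330,200:400]])[:,:,::-1],None,fx=1.29,fy=1.29,interpolation=cv2.INTER_CUBIC))
cv2.imwrite("pics/b3c.png",cv2.resize(b[190:255,235:345,::-1],None,fx=7,fy=7,interpolation=cv2.INTER_CUBIC))
E
```

```text
t: 11.68
tcp_pos: [0.5392, -0.3424, 0.2258]
orientation: [3.135, -0.2, 0.001]
ft_force: [1.2, -1.1, 0.1]
gripper_width: 0.001
grip_force: 0.0
t: 12.05
tcp_pos: [0.5245, -0.4528, 0.2247]
orientation: [3.135, -0.205, -0.0]
ft_force: [-0.6, 0.5, -0.4]
gripper_width: 0.008
grip_force: 0.0
```

View pics/ab3.png

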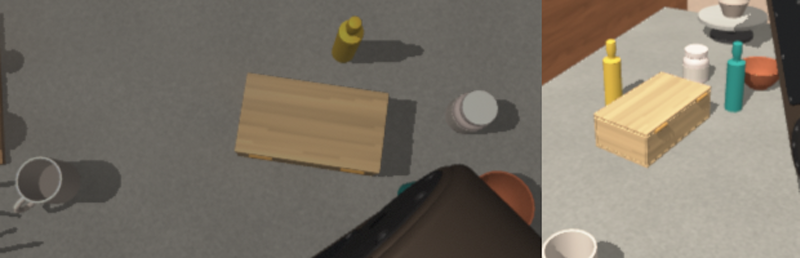

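View pics/b3c.png

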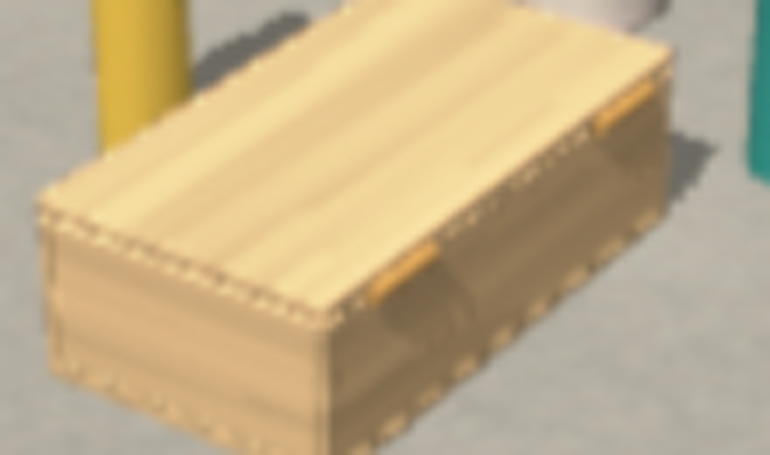

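The lid is flat on the rim with an even seam from (40,215) to (330,315). Mug, jar, bowl and the look-alikes stand where they were, and the robot is clear.

```bash
python3 -c "
from plant import r
print(r.sign_off())"
```

```text
the job is handed in; nothing more can be done
None
```

The job is handed in: the roller was pushed over and lies flat in the chest, the lid is pushed fully shut on top, and the bowl, mug and glaze jar were left where they stood.

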